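# Unstack the samples onto their colour-coded mats

## Robot

A 7-joint arm with a two-finger parallel gripper is mounted at the origin on a cart in front of the work surface, level with it; the furniture and walls round the work are solid. World frame = base frame: x ahead of the robot, y to its left, z up, the work surface at z = 0. Lengths are in m, angles in rad, forces in N, time in s.
With the tool pointing down it reaches from about 0.4 to 0.875 m from the base axis. Payload 19.3 kg.
Tool frame: the origin (TCP) lies at the very end of the fingers, on their centre line; the grasp point (between the pads) lies 19 mm behind it; z points along the fingers, y is the line along which they close (so a half turn about z gives the same grasp; the last joint's range is limited). The gripper opens to 85 mm and grips with 20 to 120 N. Pads are 22 mm wide; open, the fingers measure 114 mm over their backs; the gripper's body (76 mm by 85 mm) begins 54 mm behind the grasp point. The pads swing forward as they close: fully open they stand 13 mm farther back than shut.
Start: joints at [-1.173, 0.521, -0.036, 1.599, 0.021, 1.021, -0.113], TCP at [0.282, 0.558, 0.206] pointing down, gripper open.
Joint ranges: [-2.91, 2.91], [-0.3, 2.13], [-1.5, 1.42], [0.17, 2.43], [-1.26, 4.41], [0.16, 1.93], [-2.52, 2.52]. Speed limits (rad/s): [1.89, 1.89, 2.39, 2.39, 3.01, 3.01, 3.01].

## Interface

Orientations are given as [roll, pitch, yaw] about the fixed x, y, z axes, in that order (R = Rz(yaw) Ry(pitch) Rx(roll)).
In Python, from workcell import bot gives the robot as it stands.
- The arm moves only by the tool carry_out, never from a script. Its argument "rows" is a list that holds one entry, the list of rows, each a list of 4 numbers: the shift along the tool's x, y, z in m, then the turn about the tool's z in degrees. In form: [[[x, y, z, twist], ...]]. A call has 1 to 12 rows; each row is the pose to reach, as a shift and turn from the pose commanded when the call began, along the tool's axes at that moment; what a row does not reach only later rows make up. A row lasts 1/12 s, in which the tool goes at most 41.7 mm and 7.16 degrees, less where a joint would pass 70% of its speed; a pose out of reach is approached as far as the arm can. A call with a gripper value outside its range is refused whole. "grip" is the finger opening in m, from 0 to 0.0854, set as the call begins (left out, the last holds). The fingers move at their own pace and stop on an object; "grip_force" is the grip in N (left out, the last holds). Time passes only in rows, so rows that repeat a pose let the fingers close. It gives the time, the measured TCP pose, the force, the opening and the grip force at its end, in the units of the state.
- bot.observe(): the state, without advancing time (a new reading comes with each control period).
- bot.grab_frame(name): name is "scene" or "top" or "wrist"; returns a dict with "pixels" (400x640x3 uint8, red, green, blue), "K" (3x3 intrinsics, pixels), "pose" (4x4, takes a point from camera to world coordinates). Camera axes: x right, y down, z forward; pixel columns grow to the right and rows downward; lengths in m; the calibration is good to about 2 mm. The wrist camera is an equidistant fisheye: a pixel r from the principal point sees the ray r / f radians off the axis. A picture is of the moment at which its call begins. There is no depth.
- bot.job_done(): hands the job in; it is judged then, once.
Trained networks look in a picture, given as the dict that the camera call returned (one of the last four; its "shot" number tells which), for a name from the list of things; names that differ only in an ending like _2 or _b are one class to them, and where a whole thing is asked for, a point or a joint stands for the part that bears it (a point fixed in the world has none). Each returns a list of dicts, best first, with "conf" (0 to 1); they miss things now and then, are a little off and sometimes report something else, mostly with a low value. They report only what shows in the picture. A call takes as long as a camera call.
- bot.look_for(picture, label): "position" ([column, row] in pixels, amid what is visible of it).
- bot.regions_of(picture, label): "region" (400x640 bool, what is visible of it) and "position" ([column, row] in pixels, amid what is visible of it).
- bot.spot_point(picture, label): "position" ([column, row] in pixels: a listed point, or the origin of a listed thing).
The state is a dict: "clock": time; "qpos": joint angles; "qd": joint speeds; "joint_efforts": joint torques, N m; "position": TCP position; "tool_rot": TCP orientation; "force": force on the tool from outside, world axes, zero at the start; "moment": the same for the moment, N m; "grip_width": finger opening in m; "finger_force": force on a finger pad.
Only numpy, scipy, OpenCV 4.12 (cv2) and the standard library are available. Lean on these libraries where they do the work, as an engineer would, in place of code of your own. Each camera call takes 0.05 s, during which the arm holds its last target. There are 200 camera calls.

## Task

The samples and the check weight have been piled up on one another, and the dropper bottle was left on the wrong mat. Take the pile apart and stand every thing in the middle of its own mat: the brass weight on the yellow mat, the white screw-lid tub on the blue mat, the round sample tin on the green mat and the small dropper bottle on the red mat. Keep all of them upright throughout, and leave the amber bottle standing where it is.

Things in the scene. Friction and masses are not known exactly. Their poses are not given: they have to be found in the camera images.
- sample_tin_mid (a point): Round pale grey screw-lid tin, 28 mm high, the bottom of the pile: lid 60 mm in diameter over the top 10 mm, body 56 mm below it. It stands on the bench. The point is its centre, 14 mm above its underside; z up. About 70 g. Grip it across the lid, 18 to 28 mm above its underside.
- white_tub_mid (a point): Small tub with a ribbed off-white screw lid, 30 mm high, the middle of the pile, standing a little off-centre on the tin's flat lid: lid 56 mm in diameter over the top 12 mm, body 48 mm below it. The point is its centre, 15 mm above its underside; z up. About 80 g. Grip it across the lid, 18 to 30 mm above its underside, so that the fingertips stay clear of the wider tin below.
- brass_weight_mid (a point): Brass check weight with a knob on top, 37 mm in diameter, 42 mm high, about 200 g, the top of the pile, standing on the tub's flat lid. The point is its centre, 21 mm above its underside; z up. Its body's side is straight where it is widest; grip it across the body at its centre.
- dropper_mid (a point): Small clear bottle with a white ribbed cap and a red-banded label, 36 mm in diameter up to 60 mm, cap 24 mm, 78 mm high, about 60 g. It stands near the middle of the yellow mat at the start. The point is its centre, 39 mm above its underside, on the straight part of its body; z up.
- amber_bottle_mid (a point): Amber bottle with a black cap, 46 mm in diameter, 92 mm high, standing on the bench among the other things; a bystander. The point is its centre, 46 mm above its underside; z up.
- mat_red_top (a point): Red round bench mat, 80 mm in diameter, 5 mm thick, with two fine moulded rings near its edge; it does not move. The point is the centre of its upper face, 5 mm above the bench; z up.
- mat_blue_top (a point): Blue round bench mat, 80 mm in diameter, 5 mm thick, with two fine moulded rings near its edge; it does not move. The point is the centre of its upper face, 5 mm above the bench; z up.
- mat_green_top (a point): Green round bench mat, 80 mm in diameter, 5 mm thick, with two fine moulded rings near its edge; it does not move. The point is the centre of its upper face, 5 mm above the bench; z up.
- mat_yellow_top (a point): Yellow round bench mat, 80 mm in diameter, 5 mm thick, with two fine moulded rings near its edge; it does not move. The point is the centre of its upper face, 5 mm above the bench; z up.

How it is judged:
By the outcome, as a careful person would: the job done as asked, in the order asked, and still so for the second after the job is handed in, with the robot touching nothing.
It also fails if it takes over 115 s, if anything falls off the work surface, if the arm or the gripper's body presses on something with over 40 N, if the wrist force passes 120 N, or if a joint passes its speed limit or range.

## Working session

There is one attempt and no reset: what is moved stays moved. The work goes in short steps, Python scripts to look and compute and a tool call to move; the robot and the scene stay as the last step left them, time stands still between calls to the robot, and variables do not carry over. Pictures are saved under pics/ and viewed, at most 14 in all, crops included, and the job is handed in when it is done.

Besides the shell and the picture viewer there is one more tool, called after "Request:" as name(argument=value, ...) on one line, values as JSON. carry_out: Moves the arm, as the interface text tells. Its arguments: {"type":"object","properties":{"rows":{"type":"array","items":{"type":"array","items":{"type":"array","items":{"type":"number"}}}},"grip":{"type":"number"},"grip_force":{"type":"number"}},"required":["rows"]}

```bash
mkdir -p pics; ls
cat > h.py <<'E'
import numpy as np, cv2
from workcell import bot
N=dict(tin='sample_tin_mid',tub='white_tub_mid',brass='brass_weight_mid',drop='dropper_mid',amber='amber_bottle_mid',red='mat_red_top',blue='mat_blue_top',green='mat_green_top',yellow='mat_yellow_top')
def ray(f,p):
    K=f['K'];x=(p[0]-K[0,2])/K[0,0];y=(p[1]-K[1,2])/K[1,1]
    if f.get('fish'):
        r=np.hypot(x,y);d=np.array([x/r*np.sin(r),y/r*np.sin(r),np.cos(r)]) if r>1e-9 else np.array([0,0,1.])
    else: d=np.array([x,y,1.])
    return f['pose'][:3,3],f['pose'][:3,:3]@(d/np.linalg.norm(d))
def atz(f,p,z):
    o,d=ray(f,p);return o+d*(z-o[2])/d[2]
def tri(a,b):
    A=np.zeros((3,3));v=np.zeros(3)
    for o,d in(a,b):
        M=np.eye(3)-np.outer(d,d);A+=M;v+=M@o
    return np.linalg.solve(A,v)
def grab(n,save=None):
    f=bot.grab_frame(n);f2=dict(f);f2['fish']=n=='wrist'
    if save: cv2.imwrite('pics/'+save,f['pixels'][:,:,::-1])
    return f,f2
E
python3 - <<'E'
from h import *
np.set_printoptions(precision=4,suppress=True)
F={n:grab(n,n+'0.png') for n in('top','scene','wrist')}
Z=dict(tin=.014,tub=.043,brass=.079,drop=.044,amber=.046,red=.005,blue=.005,green=.005,yellow=.005)
for k,l in N.items():
    for n,(f,g) in F.items():
        for r in bot.spot_point(f,l)[:1]:
            print(k,n,np.round(r['position'],1),round(r['conf'],2),atz(g,r['position'],Z[k]))
s=bot.observe();print(s['position'],s['tool_rot'],s['clock'])
for n in F: print(n, F[n][0]['pose'][:3,3])
E
```

```text
pics
tin top [207.5 247.6] 0.75 [0.4125 0.3262 0.014 ]
tin scene [378.3 204.4] 0.55 [ 0.4463 -0.1095  0.014 ]
tub top [368.  229.7] 0.59 [ 0.4623 -0.1252  0.043 ]
tub scene [378.3 195.3] 0.52 [ 0.4472 -0.1083  0.043 ]
brass top [362.9 228.9] 0.58 [ 0.46  -0.107  0.079]
brass scene [375.4 203.8] 0.53 [ 0.391  -0.0304  0.079 ]
drop top [204.2 245.4] 0.48 [0.4161 0.3286 0.044 ]
drop scene [250.5 282.5] 0.86 [0.4116 0.3249 0.044 ]
amber top [415.8 233.6] 0.56 [ 0.4517 -0.2588  0.046 ]
amber scene [411.  174.9] 0.93 [ 0.4498 -0.2508  0.046 ]
amber wrist [ 62.1 384.4] 0.69 [ 0.4456 -0.2482  0.046 ]
red top [419.7 178.6] 0.75 [ 0.6193 -0.2848  0.005 ]
red scene [378.1 161.3] 0.61 [ 0.6183 -0.3072  0.005 ]
blue top [357.4 178.7] 0.66 [ 0.6175 -0.1007  0.005 ]
blue scene [413.5 172.9] 0.67 [ 0.4934 -0.3258  0.005 ]
green top [220.6 183.7] 0.62 [0.5993 0.2986 0.005 ]
green scene [218.3 248.8] 0.81 [0.5968 0.2937 0.005 ]
yellow top [207.9 253.3] 0.95 [0.397  0.3264 0.005 ]
yellow scene [255.5 294.5] 0.76 [0.4116 0.3176 0.005 ]
yellow wrist [215.2 307.6] 0.71 [0.3977 0.3209 0.005 ]
[0.2819 0.5578 0.2061] [3.1416 0.     2.6737] 1.5
top [0.31   0.0286 1.3033]
scene [-0.1701  0.6474  0.6605]
wrist [0.2133 0.5923 0.3735]
```

```bash
python3 -c "
import cv2
a=cv2.imread('pics/top0.png')[140:300,180:460];b=cv2.imread('pics/scene0.png')[120:340,180:480]
cv2.imwrite('pics/m1.png',cv2.resize(a,None,fx=2.8,fy=2.8));cv2.imwrite('pics/m2.png',cv2.resize(b,None,fx=2.6,fy=2.6))"
```

```text
(no output)
```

View pics/m1.png

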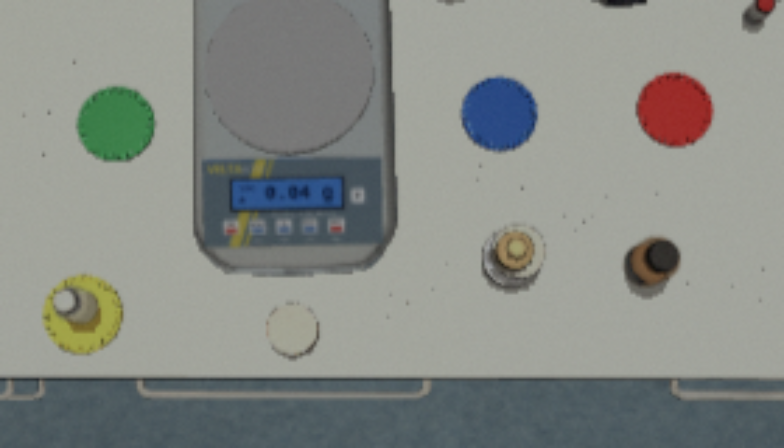

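View pics/m2.png

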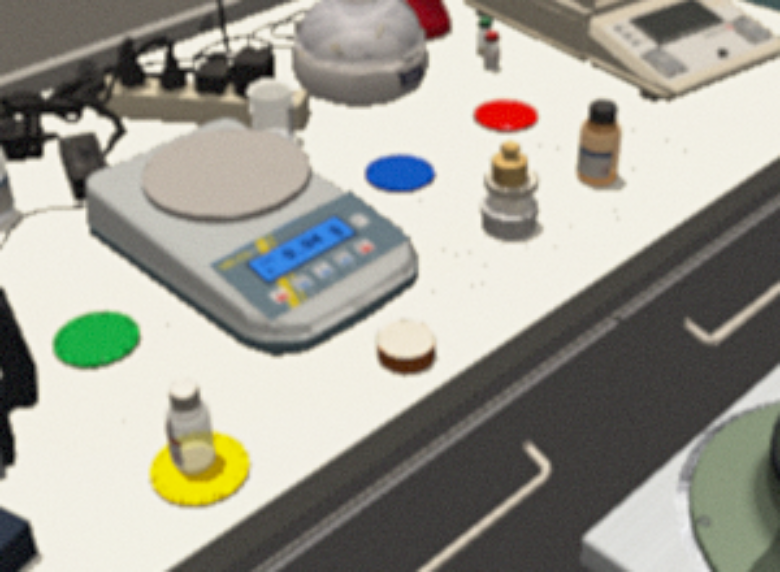

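Top view: pile at about (363,231) px, amber at (415,233), dropper near (205,247) on the yellow mat, green mat (221,184), blue (358,181), red (420,179). The white-topped jar at (284,258) is a distractor. Next, the mats are fitted by colour and the objects by their regions.

```bash
cat >> h.py <<'E'
def mat(g,hue,guess,z=.005,R=.040):
    """circle of known radius fitted to a coloured mat's outline on its plane"""
    from scipy.optimize import least_squares
    h=cv2.cvtColor(g['pixels'],cv2.COLOR_RGB2HSV)
    dh=np.abs((h[...,0].astype(int)-hue+90)%180-90)
    m=((dh<10)&(h[...,1]>130)&(h[...,2]>60)).astype(np.uint8)
    n,l,st,c=cv2.connectedComponentsWithStats(m)
    ok=[i for i in range(1,n) if st[i,4]>40 and np.hypot(*(atz(g,c[i],z)[:2]-guess))<.05]
    pts=np.argwhere(np.isin(l,ok))[:,::-1].astype(np.float32)
    hull=cv2.convexHull(pts)[:,0]
    P=np.array([atz(g,p,z)[:2] for p in hull])
    s=least_squares(lambda v:np.hypot(*(P-v[:2]).T)-v[2],[*guess,R],loss='soft_l1',f_scale=.002).x
    return s
def go(x,y,z,yaw=None):
    s=bot.observe();p=np.array(s['position']);w=s['tool_rot'][2]
    d=np.array([x,y,z])-p;c,t=np.cos(w),np.sin(w)
    tw=0 if yaw is None else -np.degrees((yaw-w+np.pi/2)%np.pi-np.pi/2)
    return np.round([d[0]*c+d[1]*t, d[0]*t-d[1]*c, -d[2], tw],4)
HUE=dict(red=0,blue=112,green=70,yellow=29)
E
python3 - <<'E'
from h import *
np.set_printoptions(precision=4,suppress=True)
G=dict(red=(.619,-.285),blue=(.612,-.101),green=(.599,.298),yellow=(.398,.326))
F={n:grab(n) for n in('top','scene','wrist')}
for k in G:
  for n in F:
    try: print(k,n,mat(F[n][1],HUE[k],np.array(G[k])))
    except Exception as e: print(k,n,'fail')
R={}
for k in('drop','brass','tub','tin','amber'):
  for n in('top','scene'):
    L=bot.regions_of(F[n][0],N[k])[:2]
    for r in L:
      ys,xs=np.nonzero(r['region']);print(k,n,round(r['conf'],2),xs.min(),xs.max(),ys.min(),ys.max(),r['position'])
print(go(.414,.327,.2))
E
```

```text
red top [ 0.619  -0.2874  0.0383]
red scene [ 0.6161 -0.2854  0.0376]
red wrist fail
blue top [ 0.6132 -0.1023  0.0379]
blue scene [ 0.61   -0.1006  0.0366]
blue wrist fail
green top [0.5994 0.2965 0.0372]
green scene [0.5959 0.2985 0.0375]
green wrist fail
yellow top [0.4015 0.3228 0.038 ]
yellow scene [0.3985 0.3244 0.0388]
yellow wrist [0.3992 0.3236 0.0396]
drop top 0.67 199 214 242 255 [205.7, 246.3]
drop scene 0.94 243 262 266 302 [254.0, 285.0]
brass top 0.68 357 369 223 235 [363.4, 225.1]
brass top 0.26 346 371 167 193 [358.2, 179.9]
brass scene 0.51 368 382 176 192 [374.9, 184.4]
tub top 0.51 355 374 220 239 [372.7, 228.6]
tub scene 0.46 367 386 187 201 [377.5, 194.7]
tin top 0.24 345 371 168 193 [355.3, 181.1]
tin scene 0.73 365 386 199 212 [375.4, 208.9]
amber top 0.72 404 421 227 241 [410.6, 234.3]
amber scene 0.56 401 418 160 192 [411.6, 173.3]
[-0.2221 -0.1464  0.0061  0.    ]
```

Request:
carry_out(rows=[[[-0.222,-0.146,0.006,0],[-0.222,-0.146,0.006,0],[-0.222,-0.146,0.006,0],[-0.222,-0.146,0.006,0],[-0.222,-0.146,0.006,0],[-0.222,-0.146,0.006,0],[-0.222,-0.146,0.006,0],[-0.222,-0.146,0.006,0],[-0.222,-0.146,0.006,0],[-0.222,-0.146,0.006,0]]], grip=0.0854, grip_force=30)

```text
clock: 2.98
position: [0.4138, 0.3281, 0.2002]
tool_rot: [3.141, -0.0, 2.674]
force: [-0.6, 0.3, -0.2]
grip_width: 0.0852
finger_force: 0.0
```

Run:
```python
from h import *
f,g=grab('wrist','w1.png')
print(g['pose'].round(3).tolist(),f['K'].tolist(),bot.observe()['position'])
for r in bot.spot_point(f,N['drop'])[:2]: print(r,atz(g,r['position'],.044))
print(mat(g,29,np.array([.399,.3236])))
```

```text
[[0.451, 0.852, 0.267, 0.345], [0.893, -0.43, -0.135, 0.363], [-0.0, 0.299, -0.954, 0.368], [0.0, 0.0, 0.0, 1.0]] [[309.70691628693146, 0.0, 318.4701066860233], [0.0, 309.70691628693146, 200.9949598056632], [0.0, 0.0, 1.0]] [0.41360904 0.32836922 0.20009774]
{'position': [310.0, 176.9], 'conf': 0.8} [0.40771978 0.32081029 0.044     ]
{'position': [310.2, 160.9], 'conf': 0.27} [0.39229747 0.32895901 0.044     ]
[0.39979889 0.32366726 0.0394418 ]
```

View pics/w1.png

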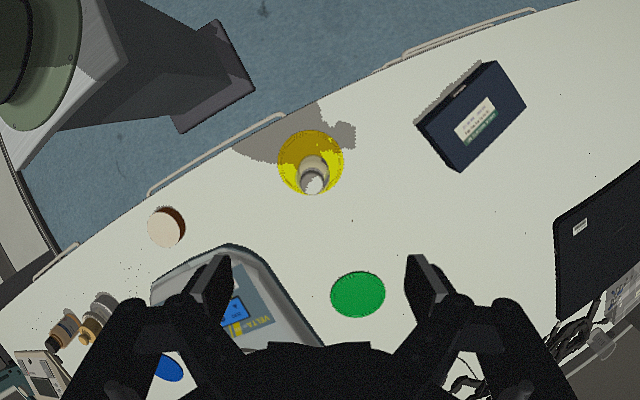

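Wrist view: dropper cap top near (313,184), on the yellow mat at (311,162); the gripper fingers are at the bottom.

Run:
```python
from h import *
f,g=grab('wrist')
print(atz(g,(313,185),.083))
r=bot.regions_of(f,N['drop'])[0]; ys,xs=np.nonzero(r['region']); print(xs.min(),xs.max(),ys.min(),ys.max(),r['conf'])
c=f['pixels'][150:205,280:345]; cv2.imwrite('pics/w1c.png',cv2.resize(c[:,:,::-1],None,fx=10,fy=10,interpolation=cv2.INTER_NEAREST))
ft,gt=grab('top'); 
for z in(.03,.044,.083): print(z)
```

```text
[0.40821928 0.32506716 0.083     ]
295 329 154 194 0.82
0.03
0.044
0.083
```

View pics/w1c.png

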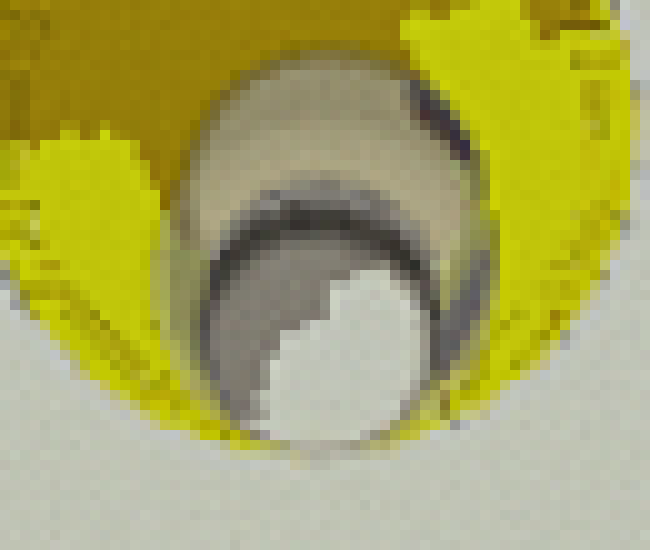

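```bash
python3 -c "
from h import *
print(go(.408,.3245,.025))"
```

```text
[ 0.0035 -0.0058  0.175   0.    ]
```

Request:
carry_out(rows=[[[0.0035,-0.006,0.03,0],[0.0035,-0.006,0.06,0],[0.0035,-0.006,0.09,0],[0.0035,-0.006,0.12,0],[0.0035,-0.006,0.15,0],[0.0035,-0.006,0.175,0],[0.0035,-0.006,0.175,0]]])

```text
clock: 3.82
position: [0.4062, 0.3224, 0.0212]
tool_rot: [-3.136, -0.002, 2.675]
force: [-1.1, -1.6, -0.6]
grip_width: 0.0853
finger_force: 0.0
```

Request:
carry_out(rows=[[[0,0,0,0],[0,0,0,0],[0,0,0,0],[0,0,0,0],[0,0,0,0],[0,0,0,0],[0,0,0,0],[0,0,0,0],[0,0,0,0],[0,0,0,0]]], grip=0.02, grip_force=25)

```text
clock: 4.65
position: [0.409, 0.3242, 0.0265]
tool_rot: [3.14, 0.001, 2.674]
force: [-1.5, -0.2, 12.6]
grip_width: 0.0347
finger_force: 24.9
```

```bash
python3 -c "
from h import *
s=bot.observe();print(s['position'],s['tool_rot'],s['force'],s['grip_width'],s['finger_force'])
grab('wrist','w2.png');print(go(.6175,-.2864,.17))"
```

```text
[0.40898082 0.32416942 0.026506  ] [3.13960085e+00 7.61800541e-04 2.67359746e+00] [-1.51555994 -0.24544023 12.64736812] 0.03474568382208919 24.90425169467926
[-0.4615 -0.4508 -0.1435  0.    ]
```

View pics/w2.png

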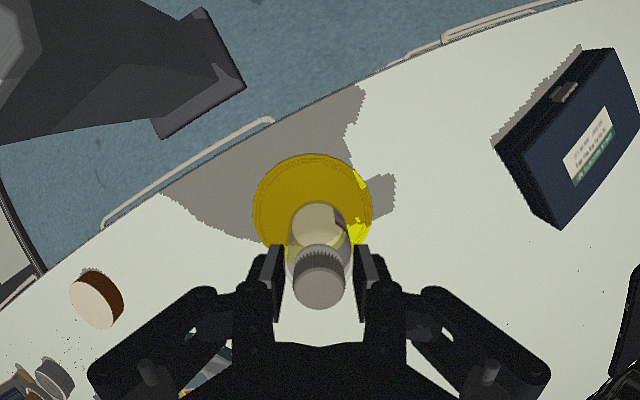

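The dropper is gripped between the pads: cap at about (318,280), width 35 mm. Lifting it now.

Request:
carry_out(rows=[[[0,0,-0.01,0],[0,0,-0.03,0],[0,0,-0.06,0],[0,0,-0.09,0],[-0.01,-0.01,-0.12,0],[-0.03,-0.03,-0.145,0],[-0.05,-0.05,-0.145,0],[-0.075,-0.075,-0.145,0],[-0.1,-0.1,-0.145,0],[-0.125,-0.125,-0.145,0],[-0.15,-0.15,-0.145,0],[-0.175,-0.172,-0.145,0]]])

```text
clock: 5.7
position: [0.4871, 0.0892, 0.1714]
tool_rot: [3.141, 0.001, 2.673]
force: [0.3, 0.5, -1.1]
grip_width: 0.0351
finger_force: 25.5
```

Request:
carry_out(rows=[[[-0.025,-0.025,0,0],[-0.05,-0.05,0,0],[-0.075,-0.075,0,0],[-0.1,-0.1,0,0],[-0.125,-0.125,0,0],[-0.15,-0.15,0,0],[-0.175,-0.175,0,0],[-0.2,-0.2,0,0],[-0.225,-0.225,0,0],[-0.25,-0.245,0,0],[-0.27,-0.265,0,0],[-0.28,-0.275,0,0]]])

```text
clock: 6.7
position: [0.6129, -0.2844, 0.1713]
tool_rot: [-3.141, 0.001, 2.671]
force: [-0.3, -0.7, -0.2]
grip_width: 0.0349
finger_force: 25.5
```

```bash
python3 -c "
from h import *
s=bot.observe();print(s['position'],s['tool_rot'],s['force'],s['grip_width'],s['finger_force'])
f,g=grab('wrist','w3.png');print(mat(g,0,np.array([.6175,-.2864])));print(go(.6175,-.2864,.06))"
```

```text
[ 0.612888   -0.28437796  0.17128358] [-3.1406898e+00  1.4115125e-03  2.6711189e+00] [-0.28755584 -0.71569251 -0.19619543] 0.03494191812186228 25.504441559314728
[ 0.61738986 -0.28888865  0.03902906]
[-0.0044  0.0016  0.1111  0.    ]
```

View pics/w3.png

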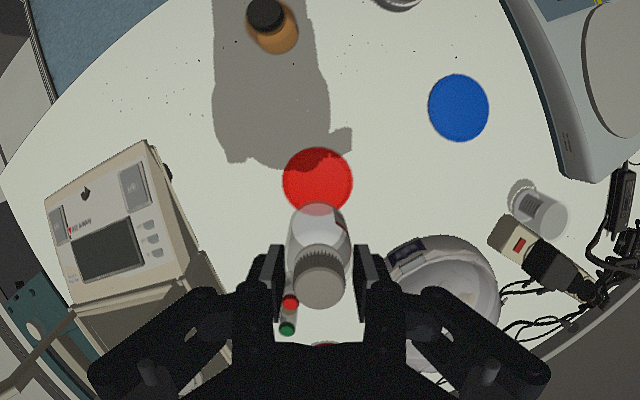

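The dropper hangs upright over the red mat (318,180). The dome (430,290) and small vials (288,315) are nearby, so I'm checking clearance.

```bash
python3 -c "
from h import *
f,g=grab('wrist');t=bot.observe()
for p,z in[((288,302),.04),((288,330),.03),((395,262),.03),((385,290),.03),((230,300),.05),((165,230),0.03),((235,320),.05)]:
  print(p,atz(g,p,z).round(3), 'toolrel',go(*atz(g,p,z))[:2])
t,h=grab('top')
cv2.imwrite('pics/t2.png',cv2.resize(t['pixels'][100:200,360:500,::-1],None,fx=5,fy=5))
for p in [(400,100),(400,140),(440,140)]: print(p,atz(h,p,0))
print(go(.6175,-.2878,.027))
"
```

```text
(288, 302) [ 0.723 -0.383  0.04 ] toolrel [-0.1436 -0.0385]
(288, 330) [ 0.769 -0.411  0.03 ] toolrel [-0.1972 -0.0421]
(395, 262) [ 0.737 -0.25   0.03 ] toolrel [-0.0957  0.086 ]
(385, 290) [ 0.768 -0.275  0.03 ] toolrel [-0.1344  0.0778]
(230, 300) [ 0.686 -0.44   0.05 ] toolrel [-0.1368 -0.1059]
(165, 230) [ 0.58  -0.474  0.03 ] toolrel [-0.0577 -0.1842]
(235, 320) [ 0.714 -0.452  0.05 ] toolrel [-0.1673 -0.1041]
(400, 100) [ 0.86548243 -0.23359492  0.        ]
(400, 140) [ 0.7387373  -0.23040351  0.        ]
(440, 140) [ 0.73998135 -0.35118574  0.        ]
[-0.0073 -0.0033  0.1438  0.    ]
```

View pics/t2.png

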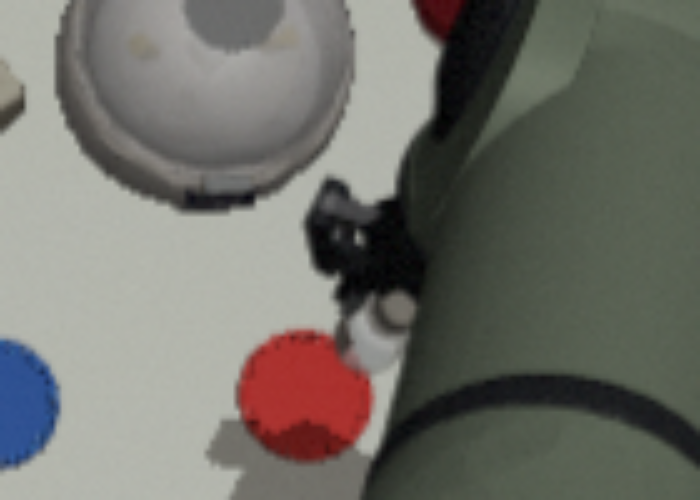

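Request:
carry_out(rows=[[[-0.002,-0.001,0.02,0],[-0.004,-0.002,0.045,0],[-0.007,-0.003,0.07,0],[-0.007,-0.003,0.095,0],[-0.007,-0.003,0.11,0],[-0.007,-0.003,0.12,0],[-0.007,-0.003,0.12,0],[-0.007,-0.003,0.12,0]]])

```text
clock: 7.52
position: [0.6181, -0.2858, 0.051]
tool_rot: [3.141, 0.0, 2.674]
force: [0.4, -0.0, 0.3]
grip_width: 0.0351
finger_force: 25.5
```

```bash
python3 -c "
from h import *
f,g=grab('wrist');print(mat(g,0,np.array([.6175,-.2864])));s=bot.observe();print(s['position'],s['force']);print(go(.6175,-.2878,.0275))"
```

```text
[ 0.61702968 -0.28787739  0.03941152]
[ 0.61839235 -0.28618215  0.05156743] [0.01577361 0.11499315 0.63254903]
[ 0.0001 -0.0018  0.0241  0.    ]
```

Request:
carry_out(rows=[[[0,-0.002,0.005,0],[0,-0.002,0.01,0],[0,-0.002,0.015,0],[0,-0.002,0.019,0],[0,-0.002,0.021,0],[0,-0.002,0.023,0],[0,-0.002,0.024,0],[0,-0.002,0.024,0],[0,-0.002,0.024,0]]])

```text
clock: 8.32
position: [0.6171, -0.2883, 0.0267]
tool_rot: [3.142, 0.001, 2.674]
force: [-1.7, 0.4, 7.3]
grip_width: 0.035
finger_force: 26.1
```

Request:
carry_out(rows=[[[0,0,0,0],[0,0,0,0],[0,0,0,0],[0,0,0,0],[0,0,0,0],[0,0,-0.005,0],[0,0,-0.015,0],[0,0,-0.035,0],[0,0,-0.065,0],[0,0,-0.1,0],[0,0,-0.135,0],[0,0,-0.16,0]]], grip=0.075)

```text
clock: 9.32
position: [0.6174, -0.2886, 0.1905]
tool_rot: [3.141, 0.003, 2.673]
force: [0.5, -0.5, -0.8]
grip_width: 0.075
finger_force: 0.0
```

Run:
```python
from h import *
np.set_printoptions(precision=4,suppress=True)
f,g=grab('wrist','w4.png')
print('mat',mat(g,0,np.array([.6175,-.2864])))
for k,z in(('drop',.044),('brass',.079),('tub',.043),('tin',.014),('amber',.046)):
  for r in bot.spot_point(f,N[k])[:1]: print(k,r,atz(g,r['position'],z))
print(go(.46,-.115,.19))
```

```text
mat [ 0.6175 -0.2882  0.0395]
drop {'position': [314.3, 178.3], 'conf': 0.93} [ 0.6133 -0.2916  0.044 ]
brass {'position': [276.1, 23.1], 'conf': 0.25} [ 0.4623 -0.2525  0.079 ]
tin {'position': [454.7, 101.8], 'conf': 0.62} [ 0.6093 -0.107   0.014 ]
amber {'position': [278.9, 21.6], 'conf': 0.66} [ 0.4521 -0.2492  0.046 ]
[ 0.2175  0.0838 -0.0045  0.    ]
```

View pics/w4.png

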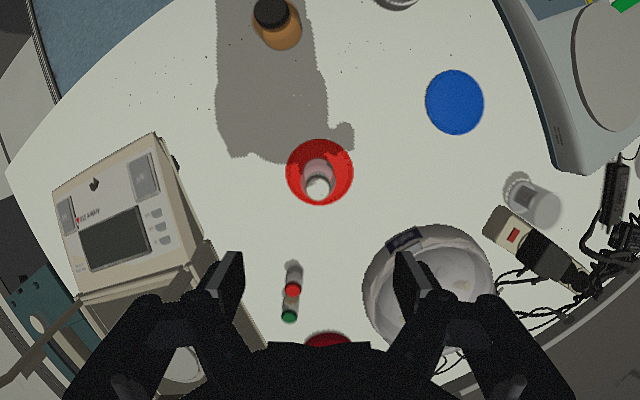

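The dropper stands upright in the middle of the red mat, cap at (318,186). Moving over the pile.

Request:
carry_out(rows=[[[0.02,0.008,0,0],[0.05,0.02,-0.01,0],[0.08,0.03,-0.01,0],[0.11,0.043,-0.01,0],[0.14,0.055,-0.01,0],[0.17,0.066,-0.01,0],[0.2,0.078,-0.01,0],[0.217,0.084,-0.01,0],[0.217,0.084,-0.01,0],[0.217,0.084,-0.01,0]]], grip=0.0854)

```text
clock: 10.45
position: [0.4607, -0.1148, 0.1959]
tool_rot: [-3.141, -0.001, 2.675]
force: [-0.4, 0.1, 0.2]
grip_width: 0.0855
finger_force: 0.0
```

Run:
```python
from h import *
np.set_printoptions(precision=4,suppress=True)
f,g=grab('wrist')
for k,z in(('brass',.079),('tub',.043),('tin',.014)):
  for r in bot.spot_point(f,N[k])[:2]: print(k,r,atz(g,r['position'],z))
for k in('brass','tub','tin'):
  for r in bot.regions_of(f,N[k])[:1]:
    ys,xs=np.nonzero(r['region']);print(k,round(r['conf'],2),xs.min(),xs.max(),ys.min(),ys.max(),r['position'])
r=bot.spot_point(f,N['brass'])[0]['position'];c,d=int(r[0]),int(r[1])
x0,y0=max(c-50,0),max(d-45,0);print(x0,y0)
cv2.imwrite('pics/w5.png',cv2.resize(f['pixels'][y0:y0+90,x0:x0+100,::-1],None,fx=6,fy=6,interpolation=cv2.INTER_CUBIC))
print(bot.observe()['position'])
```

```text
brass {'position': [323.1, 182.1], 'conf': 0.79} [ 0.457  -0.1083  0.079 ]
brass {'position': [211.3, 225.4], 'conf': 0.64} [ 0.4455 -0.2315  0.079 ]
tub {'position': [321.6, 177.5], 'conf': 0.6} [ 0.46  -0.111  0.043]
tin {'position': [318.2, 169.1], 'conf': 0.71} [ 0.4554 -0.1129  0.014 ]
brass 0.77 303 342 161 202 [325.2, 182.7]
tub 0.54 548 583 0 39 [565.0, 15.5]
tin 0.65 297 347 145 178 [324.5, 153.6]
273 137
[ 0.4611 -0.1156  0.1959]
```

View pics/w5.png

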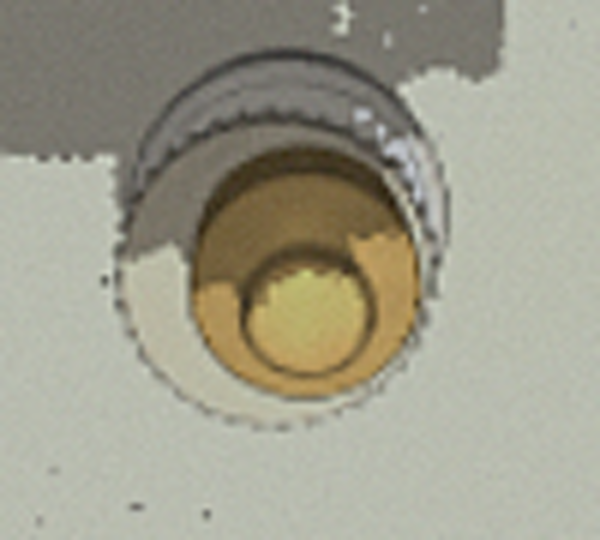

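Run:
```python
from h import *
f,g=grab('wrist')
for n,p,z in(('knob',(324.3,189.5),.1),('sh',(323.8,184.3),.087),('tub',(319.2,182.7),.058),('tubL',(273+118/6,182.7),.058),('tubR',(273+435/6,182.7),.058),('tin',(321.2,171.),.028),('tinL',(294.7,171),.028),('tinR',(347.7,171),.028)): print(n,atz(g,p,z).round(4))
print(go(.458,-.1085,.061))
```

```text
knob [ 0.4592 -0.1092  0.1   ]
sh [ 0.4579 -0.1088  0.087 ]
tub [ 0.4611 -0.1151  0.058 ]
tubL [ 0.4488 -0.1392  0.058 ]
tubR [ 0.4731 -0.0912  0.058 ]
tin [ 0.4569 -0.1105  0.028 ]
tinL [ 0.4435 -0.1366  0.028 ]
tinR [ 0.47   -0.0842  0.028 ]
[0.006  0.0049 0.135  0.    ]
```

Request:
carry_out(rows=[[[0.003,0.003,0.01,0],[0.0055,0.005,0.035,0],[0.0055,0.005,0.06,0],[0.0055,0.005,0.085,0],[0.0055,0.005,0.105,0],[0.0055,0.005,0.12,0],[0.0055,0.005,0.128,0],[0.0055,0.005,0.132,0],[0.0055,0.005,0.134,0],[0.0055,0.005,0.134,0]]])

```text
clock: 11.73
position: [0.4586, -0.1085, 0.0624]
tool_rot: [3.141, 0.0, 2.674]
force: [-0.7, -0.2, -0.1]
grip_width: 0.0855
finger_force: 0.0
```

Request:
carry_out(rows=[[[0,0,0,0],[0,0,0,0],[0,0,0,0],[0,0,0,0],[0,0,0,0],[0,0,0,0],[0,0,0,0],[0,0,0,0],[0,0,0,0],[0,0,0,0]]], grip=0.03, grip_force=30)

```text
clock: 12.57
position: [0.4584, -0.1084, 0.0621]
tool_rot: [-3.142, -0.0, 2.674]
force: [1.1, -0.7, 0.0]
grip_width: 0.0301
finger_force: 0.0
```

Request:
carry_out(rows=[[[0,0,-0.002,0],[0,0,-0.005,0],[0,0,-0.01,0],[0,0,-0.02,0],[0,0,-0.035,0],[0,0,-0.055,0],[0,0,-0.08,0],[0,0,-0.1,0],[0,0,-0.115,0],[0,0,-0.12,0],[0,0,-0.12,0]]])

```text
clock: 13.48
position: [0.459, -0.1084, 0.1838]
tool_rot: [3.141, 0.003, 2.674]
force: [-0.1, 0.2, -0.4]
grip_width: 0.03
finger_force: 0.0
```

Run:
```python
from h import *
f,g=grab('wrist','w6.png'); print(bot.observe()['position'],go(.3995,.3236,.18))
for k,z in(('brass',.079),('tub',.043),('tin',.014)):
  for r in bot.spot_point(f,N[k])[:1]: print(k,r,atz(g,r['position'],z))
```

```text
[ 0.45851072 -0.10834611  0.18260694] [0.2474 0.3589 0.0026 0.    ]
brass {'position': [318.5, 190.1], 'conf': 0.67} [ 0.45780737 -0.10792756  0.079     ]
tub {'position': [315.9, 183.0], 'conf': 0.85} [ 0.45879228 -0.11140446  0.043     ]
tin {'position': [318.1, 173.9], 'conf': 0.83} [ 0.45701836 -0.10800473  0.014     ]
```

View pics/w6.png

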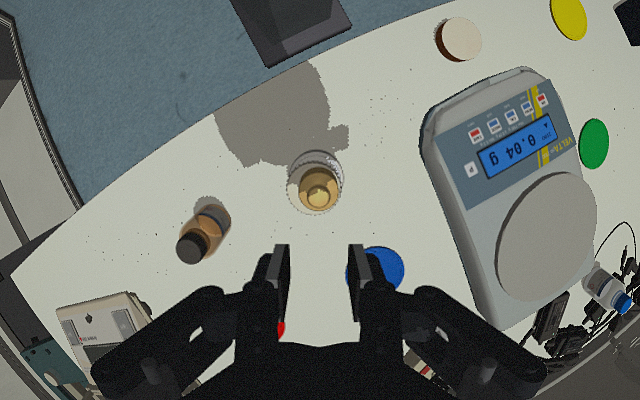

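The fingers closed to 30 mm on air. The pile still stands undisturbed at (317,187), so the pads must have been above the brass shoulder. I'll measure the real tip height from the fingers' gap in this image.

Run:
```python
from h import *
f,g=grab('wrist'); im=cv2.cvtColor(f['pixels'],cv2.COLOR_RGB2GRAY)
t=bot.observe()['position']
for row in range(240,320,6):
    d=np.nonzero(im[row,240:400]<75)[0]+240
    L=d[d<318]; R=d[d>318]
    if len(L) and len(R):
        l,r=L.max()+.5,R.min()-.5
        for z in (0.17,):
            pass
        zs=np.linspace(.12,.28,321)
        s=[np.linalg.norm(atz(g,(l,row),z)-atz(g,(r,row),z)) for z in zs]
        z=zs[np.argmin(np.abs(np.array(s)-.030))]; m=(atz(g,(l,row),z)+atz(g,(r,row),z))/2
        print(row,l,r,'z-tcp %.4f'%(z-t[2]),'xrel',go(*m)[:2], L.min(),R.max())
# fit known dropper grip comparisons: brass colour profile along column through centre
h=cv2.cvtColor(f['pixels'],cv2.COLOR_RGB2HSV)
print(h[160:220:2,318].tolist())
```

```text
246 288.5 348.5 z-tcp 0.0286 xrel [ 0.0095 -0.0001] 276 362
252 289.5 347.5 z-tcp 0.0246 xrel [ 0.0041 -0.0001] 274 391
258 289.5 347.5 z-tcp 0.0261 xrel [ 0.0013 -0.0001] 260 399
264 289.5 347.5 z-tcp 0.0271 xrel [-0.0017 -0.0001] 258 399
270 289.5 346.5 z-tcp 0.0261 xrel [-0.0059 -0.0003] 255 399
276 289.5 345.5 z-tcp 0.0251 xrel [-0.0102 -0.0006] 253 399
282 289.5 346.5 z-tcp 0.0291 xrel [-0.0115 -0.0003] 248 399
288 288.5 348.5 z-tcp 0.0376 xrel [-0.0097 -0.0001] 243 398
294 287.5 349.5 z-tcp 0.0431 xrel [-0.0096 -0.    ] 240 399
300 286.5 350.5 z-tcp 0.0486 xrel [-0.0093 -0.    ] 240 399
306 285.5 351.5 z-tcp 0.0536 xrel [-0.0092 -0.    ] 240 399
312 284.5 352.5 z-tcp 0.0581 xrel [-0.0092 -0.    ] 240 399
318 283.5 353.5 z-tcp 0.0626 xrel [-0.009 -0.   ] 240 399
[[24, 20, 127], [18, 26, 100], [18, 47, 65], [20, 37, 124], [21, 35, 117], [22, 146, 63], [18, 106, 77], [21, 155, 74], [20, 126, 127], [20, 123, 120], [20, 118, 127], [20, 121, 133], [21, 119, 137], [21, 127, 130], [17, 120, 81], [17, 119, 109], [24, 114, 147], [24, 115, 144], [27, 105, 192], [25, 105, 191], [25, 108, 192], [23, 107, 191], [23, 113, 190], [21, 120, 191], [20, 122, 190], [20, 120, 127], [20, 140, 162], [32, 26, 196], [25, 33, 172], [38, 14, 194]]
```

Run:
```python
from h import *
f,g=grab('wrist'); t=np.array(bot.observe()['position']); P=g['pose']
for dz in(0,.01,.02,.03):
    q=P[:3,:3].T@(t+[0,0,dz]-P[:3,3]); th=np.arccos(q[2]/np.linalg.norm(q)); u=q[:2]/np.linalg.norm(q[:2])*th*f['K'][0,0]+f['K'][:2,2]; print(dz,u,np.linalg.norm(q))
print(go(.4585,-.109,.051))
```

```text
0 [318.6677253  239.68730059] 0.1845544527037981
0.01 [318.65351392 247.00801316] 0.17550440706377343
0.02 [318.63764817 255.11964875] 0.16656304447510234
0.03 [318.61984866 264.14454177] 0.15774884681297405
[-0.0008 -0.0003  0.1304  0.    ]
```

Request:
carry_out(rows=[[[0,0,0,0],[0,0,0,0],[0,0,0,0],[0,0,0,0],[0,0,0,0],[0,0,0,0],[0,0,0,0],[0,0,0,0]]], grip=0.0854)

```text
clock: 14.45
position: [0.4584, -0.1084, 0.1821]
tool_rot: [3.142, 0.0, 2.674]
force: [0.2, 0.1, -0.9]
grip_width: 0.0856
finger_force: 0.0
```

Run:
```python
from h import *
f,g=grab('wrist'); im=cv2.cvtColor(f['pixels'],cv2.COLOR_RGB2GRAY); t=bot.observe()['position']
for row in range(248,300,8):
    d=np.nonzero(im[row]<75)[0]; L=d[(d<300)&(d>150)]; R=d[(d>345)&(d<480)]
    if len(L) and len(R):
        l,r=L.max()+.5,R.min()-.5
        zs=np.linspace(.12,.3,361); s=[np.linalg.norm(atz(g,(l,row),z)-atz(g,(r,row),z)) for z in zs]
        z=zs[np.argmin(np.abs(np.array(s)-.0854))]; m=(atz(g,(l,row),z)+atz(g,(r,row),z))/2
        print(row,l,r,'z-tcp %.4f'%(z-t[2]),go(*m)[:2])
```

```text
248 209.5 370.5 z-tcp 0.0249 [ 0.0059 -0.0159]
256 229.5 355.5 z-tcp -0.0146 [-0.0194 -0.0182]
264 230.5 348.5 z-tcp -0.0246 [-0.0312 -0.0216]
272 231.5 345.5 z-tcp -0.0291 [-0.0405 -0.0231]
280 233.5 346.5 z-tcp -0.0281 [-0.047  -0.0221]
288 233.5 348.5 z-tcp -0.0221 [-0.0503 -0.021 ]
296 230.5 357.5 z-tcp -0.0011 [-0.0429 -0.0171]
```

Request:
carry_out(rows=[[[0,0,0.01,0],[0,0,0.035,0],[0,0,0.06,0],[0,0,0.085,0],[0,0,0.105,0],[0,0,0.118,0],[0,0,0.125,0],[0,0,0.129,0],[0,0,0.131,0],[0,0,0.131,0]]])

```text
clock: 15.33
position: [0.4586, -0.1084, 0.0514]
tool_rot: [3.141, 0.0, 2.674]
force: [0.5, -1.1, 0.8]
grip_width: 0.0856
finger_force: 0.0
```

Request:
carry_out(rows=[[[0,0,0,0],[0,0,0,0],[0,0,0,0],[0,0,0,0],[0,0,0,0],[0,0,0,0],[0,0,0,0]]], grip=0.05, grip_force=20)

```text
clock: 15.92
position: [0.4584, -0.1083, 0.0511]
tool_rot: [3.142, 0.0, 2.674]
force: [0.6, 0.4, -0.8]
grip_width: 0.0502
finger_force: 0.0
```

No contact with the lid at 50 mm, so I'll close further.

Request:
carry_out(rows=[[[0,0,0,0],[0,0,0,0],[0,0,0,0],[0,0,0,0],[0,0,0,0],[0,0,0,0]]], grip=0.03, grip_force=30)

```text
clock: 16.42
position: [0.4584, -0.1084, 0.0513]
tool_rot: [3.142, 0.0, 2.674]
force: [-2.3, 0.5, 7.1]
grip_width: 0.0345
finger_force: 29.1
```

Request:
carry_out(rows=[[[0,0,0,0],[0,0,0,0],[0,0,0,0],[0,0,0.002,0],[0,0,0.004,0],[0,0,0.004,0],[0,0,0.004,0]]], grip=0.05)

```text
clock: 17.0
position: [0.4582, -0.1084, 0.0469]
tool_rot: [-3.141, -0.0, 2.674]
force: [-0.3, 0.0, -0.4]
grip_width: 0.0501
finger_force: 0.0
```

Request:
carry_out(rows=[[[0,0,0,0],[0,0,0,0],[0,0,0,0],[0,0,0,0],[0,0,0,0],[0,0,0,0]]], grip=0.02, grip_force=35)

```text
clock: 17.5
position: [0.4584, -0.1084, 0.0473]
tool_rot: [3.142, 0.0, 2.674]
force: [-1.3, 0.9, 5.8]
grip_width: 0.0346
finger_force: 34.3
```

Request:
carry_out(rows=[[[0,0,-0.003,0],[0,0,-0.008,0],[0,0,-0.016,0],[0,0,-0.03,0],[0,0,-0.05,0],[0,0,-0.07,0],[0,0,-0.09,0],[0,0,-0.105,0],[0,0,-0.115,0],[0,0,-0.12,0],[0,0,-0.12,0]]])

```text
clock: 18.42
position: [0.4588, -0.1084, 0.1684]
tool_rot: [3.141, 0.002, 2.674]
force: [0.2, 0.1, -2.0]
grip_width: 0.0348
finger_force: 35.3
```

Run:
```python
from h import *
f,g=grab('wrist','w7.png'); s=bot.observe(); print(s['position'],s['force'],s['grip_width'],go(.3998,.3236,.165))
for k,z in(('tub',.043),('tin',.014)):
  for r in bot.spot_point(f,N[k])[:1]: print(k,r,atz(g,r['position'],z))
cv2.imwrite('pics/w7c.png',cv2.resize(f['pixels'][140:300,230:410,::-1],None,fx=3.6,fy=3.6,interpolation=cv2.INTER_CUBIC))
```

```text
[ 0.45845964 -0.10835652  0.16748074] [-0.15203056 -1.0564839  -2.54711093] 0.034422179114604934 [0.2471 0.3591 0.0025 0.    ]
tub {'position': [312.6, 190.2], 'conf': 0.76} [ 0.46013199 -0.11570811  0.043     ]
tin {'position': [313.8, 178.0], 'conf': 0.61} [ 0.45560317 -0.11254675  0.014     ]
```

View pics/w7c.png

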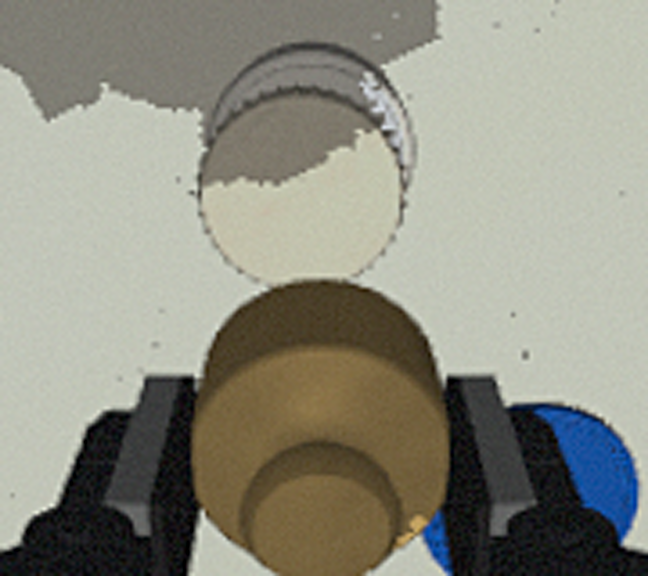

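Brass is held upright between the pads and the tub and tin are undisturbed (tub lid about (314,193)). Carrying it to yellow.

Request:
carry_out(rows=[[[0.006,0.009,0,0],[0.018,0.027,0,0],[0.033,0.049,0,0],[0.05,0.073,0,0],[0.067,0.098,0,0],[0.084,0.122,0,0],[0.101,0.147,0,0],[0.118,0.171,0,0],[0.135,0.196,0,0],[0.152,0.22,0,0],[0.169,0.245,0,0],[0.186,0.27,0,0]]])

```text
clock: 19.57
position: [0.4129, 0.2182, 0.1665]
tool_rot: [-3.141, -0.001, 2.674]
force: [0.7, -0.4, -1.8]
grip_width: 0.0348
finger_force: 35.3
```

Request:
carry_out(rows=[[[0.017,0.025,0,0],[0.032,0.047,0.01,0],[0.045,0.067,0.025,0],[0.054,0.08,0.045,0],[0.06,0.088,0.065,0],[0.061,0.089,0.085,0],[0.061,0.089,0.105,0],[0.061,0.089,0.12,0],[0.061,0.089,0.13,0],[0.061,0.089,0.135,0],[0.061,0.089,0.135,0]]])

```text
clock: 20.48
position: [0.3991, 0.3232, 0.0312]
tool_rot: [-3.14, -0.001, 2.674]
force: [-0.3, -1.1, -1.7]
grip_width: 0.0351
finger_force: 35.3
```

Run:
```python
from h import *
f,g=grab('wrist'); s=bot.observe(); print(s['position'],s['force'],s['grip_width'])
print(mat(g,29,np.array([.3998,.3236]))); print(go(.3998,.3236,-.005))
```

```text
[0.39958235 0.32348183 0.03201514] [-0.11005607 -0.41200823 -1.59329183] 0.034657866106974376
[0.39929796 0.32431561 0.03933275]
[-0.0001  0.0002  0.037   0.    ]
```

Well centred. Lowering gently to contact.

Request:
carry_out(rows=[[[0,0,0.006,0],[0,0,0.013,0],[0,0,0.02,0],[0,0,0.026,0],[0,0,0.03,0],[0,0,0.033,0],[0,0,0.035,0],[0,0,0.035,0],[0,0,0.035,0]]])

```text
clock: 21.28
position: [0.3998, 0.3235, -0.0029]
tool_rot: [-3.142, -0.0, 2.674]
force: [0.3, -0.0, -2.1]
grip_width: 0.0348
finger_force: 35.3
```

Request:
carry_out(rows=[[[0,0,0.001,0],[0,0,0.002,0],[0,0,0.003,0],[0,0,0.003,0],[0,0,0.003,0]]])

```text
clock: 21.7
position: [0.3999, 0.3235, -0.0056]
tool_rot: [3.141, 0.0, 2.674]
force: [-0.7, -1.2, 5.4]
grip_width: 0.0349
finger_force: 35.9
```

Request:
carry_out(rows=[[[0,0,0,0],[0,0,0,0],[0,0,0,0],[0,0,0,0],[0,0,0,0],[0,0,-0.005,0],[0,0,-0.02,0],[0,0,-0.045,0],[0,0,-0.08,0],[0,0,-0.115,0],[0,0,-0.15,0],[0,0,-0.18,0]]], grip=0.0854)

```text
clock: 22.7
position: [0.3998, 0.3234, 0.1769]
tool_rot: [3.14, 0.0, 2.674]
force: [0.9, 0.7, -0.4]
grip_width: 0.0854
finger_force: 0.0
```

Run:
```python
from h import *
f,g=grab('wrist','w8.png'); s=bot.observe(); print(s['position'],s['force'])
print(mat(g,29,np.array([.3998,.3236])))
for r in bot.spot_point(f,N['brass'])[:1]: print(r,atz(g,r['position'],.026))
print(go(.46,-.114,.18))
```

```text
[0.40157681 0.32492606 0.18173137] [1.73547862 1.73895097 8.60584402]
[0.40014044 0.32351923 0.03965655]
{'position': [320.9, 179.8], 'conf': 0.85} [0.4008701  0.32567412 0.026     ]
[-0.2503 -0.3652 -0.001   0.    ]
```

View pics/w8.png

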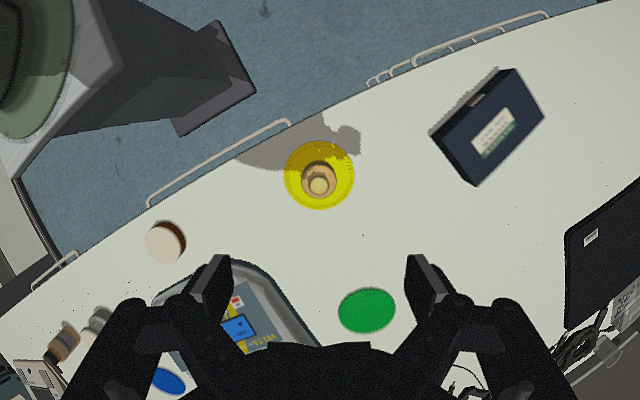

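Brass stands upright and centred on yellow, at (319,183). Back to the pile.

Request:
carry_out(rows=[[[-0.01,-0.015,0,0],[-0.03,-0.043,0,0],[-0.05,-0.073,0,0],[-0.07,-0.102,0,0],[-0.09,-0.131,0,0],[-0.11,-0.16,0,0],[-0.13,-0.19,0,0],[-0.15,-0.219,0,0],[-0.17,-0.248,0,0],[-0.19,-0.277,0,0],[-0.21,-0.306,0,0],[-0.225,-0.328,0,0]]])

```text
clock: 23.8
position: [0.4525, -0.0736, 0.1742]
tool_rot: [-3.141, 0.0, 2.672]
force: [-0.1, 0.8, 0.2]
grip_width: 0.0855
finger_force: 0.0
```

Request:
carry_out(rows=[[[-0.012,-0.018,0,0],[-0.021,-0.032,0,0],[-0.025,-0.037,0,0],[-0.025,-0.037,0,0],[-0.025,-0.037,0,0]]])

```text
clock: 24.22
position: [0.4582, -0.1145, 0.174]
tool_rot: [3.142, -0.0, 2.674]
force: [0.2, 0.9, -0.6]
grip_width: 0.0852
finger_force: 0.0
```

Run:
```python
from h import *
f,g=grab('wrist')
for k,z in(('tub',.043),('tin',.014)):
  for r in bot.spot_point(f,N[k])[:1]: print(k,r,atz(g,r['position'],z))
  for r in bot.regions_of(f,N[k])[:1]:
    ys,xs=np.nonzero(r['region']);print(k,round(r['conf'],2),xs.min(),xs.max(),ys.min(),ys.max())
c=bot.spot_point(f,N['tub'])[0]['position'];x0,y0=int(c[0])-40,int(c[1])-40;print(x0,y0,bot.observe()['position'])
cv2.imwrite('pics/w9.png',cv2.resize(f['pixels'][y0:y0+75,x0:x0+80,::-1],None,fx=8,fy=8,interpolation=cv2.INTER_CUBIC))
```

```text
tub {'position': [318.0, 185.3], 'conf': 0.67} [ 0.45845141 -0.11535668  0.043     ]
tub 0.75 290 347 160 217
tin {'position': [321.1, 175.6], 'conf': 0.87} [ 0.45692812 -0.11088943  0.014     ]
tin 0.82 294 349 151 181
278 145 [ 0.45839035 -0.11438301  0.1741371 ]
```

View pics/w9.png

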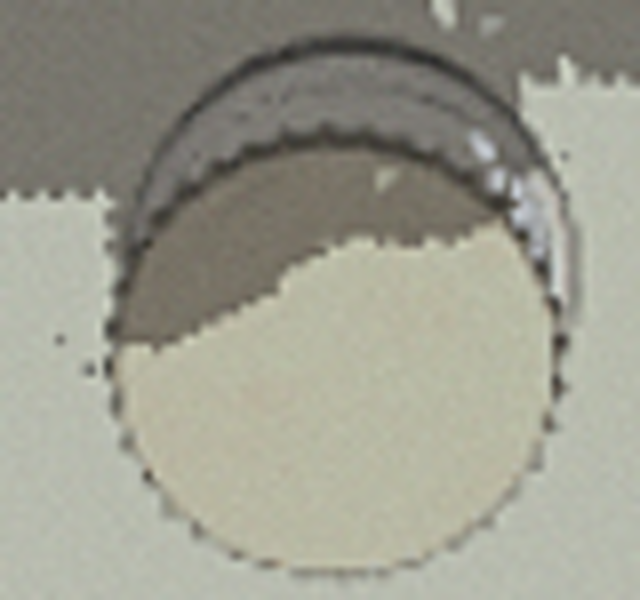

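Run:
```python
from h import *
f,g=grab('wrist')
t=atz(g,(320,189),.058);n=atz(g,(321.6,176.6),.028);print(t,n,go(t[0],t[1],.021))
```

```text
[ 0.45938754 -0.11350841  0.058     ] [ 0.45553593 -0.10957479  0.028     ] [-0.0004  0.0014  0.1531  0.    ]
```

The tub lid is centred at (320,189) and the tin lid sits slightly off behind it; both are upright. Descending on the tub.

Request:
carry_out(rows=[[[0,0.001,0.01,0],[0,0.001,0.035,0],[0,0.001,0.065,0],[0,0.001,0.095,0],[0,0.001,0.118,0],[0,0.001,0.134,0],[0,0.001,0.144,0],[0,0.001,0.15,0],[0,0.001,0.153,0],[0,0.001,0.153,0]]])

```text
clock: 25.4
position: [0.4589, -0.1141, 0.021]
tool_rot: [-3.142, 0.0, 2.674]
force: [-0.0, 0.8, -0.2]
grip_width: 0.0855
finger_force: 0.0
```

Request:
carry_out(rows=[[[0,0,0,0],[0,0,0,0],[0,0,0,0],[0,0,0,0],[0,0,0,0],[0,0,0,0],[0,0,0,0]]], grip=0.045, grip_force=25)

```text
clock: 25.98
position: [0.4594, -0.1142, 0.022]
tool_rot: [3.141, 0.001, 2.674]
force: [-1.5, 0.7, 10.8]
grip_width: 0.0547
finger_force: 24.2
```

Request:
carry_out(rows=[[[0,0,-0.003,0],[0,0,-0.008,0],[0,0,-0.016,0],[0,0,-0.03,0],[0,0,-0.05,0],[0,0,-0.07,0],[0,0,-0.085,0],[0,0,-0.095,0],[0,0,-0.1,0],[0,0,-0.1,0]]])

```text
clock: 26.82
position: [0.4593, -0.1142, 0.1221]
tool_rot: [3.141, 0.001, 2.674]
force: [0.1, 0.7, -0.9]
grip_width: 0.0542
finger_force: 26.7
```

Run:
```python
from h import *
f,g=grab('wrist'); s=bot.observe(); print(s['position'],s['force'],s['grip_width'],go(.6125,-.1015,.12))
for k,z in(('tin',.014),('tub',.12)):
  for r in bot.spot_point(f,N[k])[:1]: print(k,r,atz(g,r['position'],z))
try: print(mat(g,112,np.array([.6125,-.1015])))
except Exception as e: print(e)
```

```text
[ 0.4588624  -0.11412637  0.1212273 ] [-0.10876849  0.37938005 -0.78704798] 0.05458683824009019 [-0.1314  0.0805  0.0012  0.    ]
tin {'position': [320.9, 188.3], 'conf': 0.94} [ 0.45820898 -0.11134875  0.014     ]
tub {'position': [320.4, 257.9], 'conf': 0.69} [ 0.4717547  -0.11934737  0.12      ]
[ 0.61118744 -0.10776791  0.0342461 ]
```

Request:
carry_out(rows=[[[-0.01,0.006,0,0],[-0.028,0.017,0,0],[-0.05,0.031,0,0],[-0.072,0.044,0,0],[-0.094,0.058,0,0],[-0.113,0.069,0.01,0],[-0.126,0.077,0.03,0],[-0.131,0.08,0.05,0],[-0.131,0.08,0.07,0],[-0.131,0.08,0.08,0],[-0.131,0.08,0.08,0]]])

```text
clock: 27.88
position: [0.6098, -0.1017, 0.0381]
tool_rot: [-3.14, -0.004, 2.674]
force: [0.1, 0.4, -0.9]
grip_width: 0.0544
finger_force: 26.7
```

Run:
```python
from h import *
f,g=grab('wrist'); s=bot.observe(); print(s['position'],s['force'],s['grip_width'])
m=mat(g,112,np.array([.6125,-.1015]));print(m,go(m[0],m[1],.001),go(.612,-.1018,.001))
```

```text
[ 0.61069538 -0.10190611  0.03987367] [ 1.1679623   0.0153924  -0.03290303] 0.05466088676870532
[ 0.61104834 -0.10218724  0.03925953] [-0.0004 -0.0001  0.0389  0.    ] [-0.0011  0.0007  0.0389  0.    ]
```

Request:
carry_out(rows=[[[0,0,0.007,0],[0,0,0.015,0],[0,0,0.023,0],[0,0,0.03,0],[0,0,0.034,0],[0,0,0.037,0],[0,0,0.038,0],[0,0,0.038,0],[0,0,0.038,0]]])

```text
clock: 28.68
position: [0.6119, -0.1019, 0.0033]
tool_rot: [3.142, 0.0, 2.674]
force: [-0.3, -0.8, -1.0]
grip_width: 0.0544
finger_force: 26.7
```

Request:
carry_out(rows=[[[0,0,0.001,0],[0,0,0.002,0],[0,0,0.003,0],[0,0,0.004,0],[0,0,0.005,0],[0,0,0.005,0],[0,0,0.005,0]]])

```text
clock: 29.27
position: [0.6119, -0.1018, -0.001]
tool_rot: [3.141, 0.0, 2.674]
force: [-6.1, 1.9, 17.8]
grip_width: 0.0547
finger_force: 28.4
```

Request:
carry_out(rows=[[[0,0,0,0],[0,0,-0.001,0],[0,0,-0.001,0],[0,0,-0.001,0],[0,0,-0.001,0],[0,0,-0.006,0],[0,0,-0.02,0],[0,0,-0.045,0],[0,0,-0.08,0],[0,0,-0.115,0],[0,0,-0.15,0],[0,0,-0.175,0]]], grip=0.0854)

```text
clock: 30.27
position: [0.6124, -0.1021, 0.1776]
tool_rot: [3.14, 0.003, 2.673]
force: [0.1, 0.4, -0.0]
grip_width: 0.0853
finger_force: 0.0
```

Run:
```python
from h import *
f,g=grab('wrist','w10.png'); f,g=grab('wrist');s=bot.observe(); print(s['position'],s['force'])
print(mat(g,112,np.array([.612,-.1018])))
for k,z in(('tub',.020),('tin',.014)):
  for r in bot.spot_point(f,N[k])[:1]: print(k,r,atz(g,r['position'],z))
  for r in bot.regions_of(f,N[k])[:1]:
    ys,xs=np.nonzero(r['region']);print(k,round(r['conf'],2),xs.min(),xs.max(),ys.min(),ys.max(),atz(g,((xs.min()+xs.max())/2,(ys.min()+ys.max())/2),.035 if k=='tub' else .026))
print(go(.4565,-.1105,.18))
```

```text
[ 0.61390632 -0.10226874  0.1790218 ] [ 0.41287547 -0.54281546 -0.27146548]
[ 0.61145434 -0.10252228  0.03911247]
tub {'position': [317.8, 173.0], 'conf': 0.88} [ 0.61049608 -0.1010821   0.02      ]
tub 0.59 292 343 152 202 [ 0.61115077 -0.10176943  0.035     ]
tin {'position': [242.0, 53.0], 'conf': 0.95} [ 0.45462884 -0.11353613  0.014     ]
tin 0.91 215 272 26 80 [ 0.45868428 -0.11050784  0.026     ]
[ 0.1343 -0.0776 -0.0071  0.    ]
```

Tub is centred on blue to within about 1 mm. Next, the tin.

Request:
carry_out(rows=[[[0.01,-0.006,0,0],[0.03,-0.018,0,0],[0.055,-0.032,0,0],[0.08,-0.047,0,0],[0.105,-0.061,0,0],[0.123,-0.071,0.005,0],[0.133,-0.077,0.005,0],[0.134,-0.078,0.005,0],[0.134,-0.078,0.005,0],[0.134,-0.078,0.005,0]]])

```text
clock: 31.4
position: [0.4578, -0.111, 0.168]
tool_rot: [3.142, 0.0, 2.674]
force: [0.4, -0.1, 0.2]
grip_width: 0.0853
finger_force: 0.0
```

Run:
```python
from h import *
f,g=grab('wrist')
k='tin'
for r in bot.spot_point(f,N[k])[:1]: print(k,r,atz(g,r['position'],.014))
for r in bot.regions_of(f,N[k])[:1]:
    ys,xs=np.nonzero(r['region']);print(round(r['conf'],2),xs.min(),xs.max(),ys.min(),ys.max())
    (c,ax,an)=cv2.fitEllipse(cv2.findContours(r['region'].astype(np.uint8),0,2)[0][0]);print(c,ax,atz(g,c,.024))
s=bot.observe();print(s['position'],go(.4568,-.1105,-.005))
```

```text
tin {'position': [317.4, 178.7], 'conf': 0.56} [ 0.45658969 -0.11192843  0.014     ]
0.64 290 347 152 209
(318.74835205078125, 180.92042541503906) (57.68026351928711, 58.10251998901367) [ 0.45723853 -0.11064503  0.024     ]
[ 0.4576281  -0.11094533  0.16789219] [0.0009 0.     0.1729 0.    ]
```

Request:
carry_out(rows=[[[0,0,0.01,0],[0,0,0.035,0],[0,0,0.065,0],[0,0,0.095,0],[0,0,0.12,0],[0,0,0.138,0],[0,0,0.15,0],[0,0,0.158,0],[0,0,0.163,0],[0,0,0.167,0],[0,0,0.17,0],[0,0,0.17,0]]])

```text
clock: 32.55
position: [0.4572, -0.111, -0.0019]
tool_rot: [3.142, 0.0, 2.674]
force: [-0.5, 0.1, 0.1]
grip_width: 0.085
finger_force: 0.0
```

Request:
carry_out(rows=[[[0,0,0.001,0],[0,0,0.003,0],[0,0,0.004,0],[0,0,0.004,0]]])

```text
clock: 32.88
position: [0.4571, -0.111, -0.0059]
tool_rot: [3.142, 0.0, 2.674]
force: [0.1, 0.8, -0.1]
grip_width: 0.0853
finger_force: 0.0
```

Request:
carry_out(rows=[[[0,0,0,0],[0,0,0,0],[0,0,0,0],[0,0,0,0],[0,0,0,0],[0,0,0,0],[0,0,0,0]]], grip=0.05, grip_force=25)

```text
clock: 33.47
position: [0.4571, -0.1111, -0.0055]
tool_rot: [3.141, 0.0, 2.674]
force: [-2.0, 0.4, 9.5]
grip_width: 0.0574
finger_force: 24.5
```

Request:
carry_out(rows=[[[0,0,-0.003,0],[0,0,-0.008,0],[0,0,-0.016,0],[0,0,-0.03,0],[0,0,-0.055,0],[0,0,-0.08,0],[0,0,-0.105,0],[0,0,-0.13,0],[0,0,-0.15,0],[0,0,-0.16,0],[0,0,-0.165,0],[0,0,-0.165,0]]])

```text
clock: 34.47
position: [0.4574, -0.1111, 0.1603]
tool_rot: [3.141, 0.002, 2.674]
force: [0.6, -0.5, -1.0]
grip_width: 0.057
finger_force: 27.0
```

Run:
```python
from h import *
f,g=grab('wrist','w11.png'); s=bot.observe(); print(s['position'],s['force'],s['grip_width'],s['finger_force'],go(.5978,.297,.16))
for r in bot.spot_point(f,N['tin'])[:2]: print(r,atz(g,r['position'],.18))
```

```text
[ 0.45702207 -0.11100323  0.15937833] [-0.48411601 -0.35010683 -0.76450919] 0.05687403259884108 27.043796181678772 [ 0.0583  0.4277 -0.0006  0.    ]
{'position': [317.8, 252.3], 'conf': 0.56} [ 0.4558505  -0.11082681  0.18      ]
```

Request:
carry_out(rows=[[[0.001,0.01,0,0],[0.004,0.03,0,0],[0.007,0.055,0,0],[0.011,0.083,0,0],[0.015,0.112,0,0],[0.019,0.141,0,0],[0.023,0.17,0,0],[0.027,0.199,0,0],[0.031,0.228,0,0],[0.035,0.257,0,0],[0.039,0.286,0,0],[0.043,0.315,0,0]]])

```text
clock: 35.57
position: [0.5603, 0.1917, 0.158]
tool_rot: [-3.14, -0.001, 2.674]
force: [0.4, -0.4, -0.1]
grip_width: 0.0569
finger_force: 27.0
```

Request:
carry_out(rows=[[[0.004,0.029,0,0],[0.008,0.058,0,0],[0.011,0.082,0,0],[0.014,0.1,0.005,0],[0.015,0.11,0.02,0],[0.015,0.112,0.045,0],[0.015,0.112,0.07,0],[0.015,0.112,0.095,0],[0.015,0.112,0.11,0],[0.015,0.112,0.12,0],[0.015,0.112,0.12,0]]])

```text
clock: 36.48
position: [0.5961, 0.2962, 0.0362]
tool_rot: [-3.138, -0.002, 2.674]
force: [0.5, 0.1, -0.2]
grip_width: 0.057
finger_force: 27.0
```

Run:
```python
from h import *
f,g=grab('wrist'); s=bot.observe(); print(s['position'],s['force'],s['grip_width'])
m=mat(g,70,np.array([.5978,.297]));print(m,go(m[0],m[1],0),go(.598,.297,0))
```

```text
[0.59696641 0.29638331 0.03788427] [-0.00837328 -0.05133935  0.06202458] 0.05717872946325971
[0.59759114 0.29791265 0.0393489 ] [0.0001 0.0016 0.0379 0.    ] [-0.0006  0.001   0.0379  0.    ]
```

Request:
carry_out(rows=[[[0,0.001,0.007,0],[0,0.001,0.015,0],[0,0.001,0.023,0],[0,0.001,0.029,0],[0,0.001,0.033,0],[0,0.001,0.036,0],[0,0.001,0.037,0],[0,0.001,0.037,0],[0,0.001,0.037,0]]])

```text
clock: 37.28
position: [0.5984, 0.2972, 0.0023]
tool_rot: [3.141, 0.0, 2.674]
force: [-0.1, 0.2, -0.2]
grip_width: 0.0575
finger_force: 27.0
```

Request:
carry_out(rows=[[[0,0,0.001,0],[0,0,0.002,0],[0,0,0.003,0],[0,0,0.003,0],[0,0,0.003,0]]])

```text
clock: 37.7
position: [0.5984, 0.2972, -0.0004]
tool_rot: [3.141, 0.0, 2.674]
force: [-2.2, -1.1, 6.9]
grip_width: 0.0568
finger_force: 27.8
```

Request:
carry_out(rows=[[[0,0,0,0],[0,0,0,0],[0,0,0,0],[0,0,0,0],[0,0,0,0],[0,0,-0.005,0],[0,0,-0.02,0],[0,0,-0.045,0],[0,0,-0.08,0],[0,0,-0.115,0],[0,0,-0.15,0],[0,0,-0.175,0]]], grip=0.0854)

```text
clock: 38.7
position: [0.599, 0.2973, 0.179]
tool_rot: [3.139, 0.002, 2.673]
force: [1.3, -0.3, -0.4]
grip_width: 0.0854
finger_force: 0.0
```

Run:
```python
from h import *
f,g=grab('wrist');f,g=grab('wrist')
print(mat(g,70,np.array([.598,.297])))
r=bot.regions_of(f,N['tin'])[0];c,ax,an=cv2.fitEllipse(cv2.findContours(r['region'].astype(np.uint8),0,2)[0][0]);print(r['conf'],c,ax,atz(g,c,.03))
t,h=grab('top');s,_=grab('scene')
a=cv2.resize(t['pixels'][150:270,190:440,::-1],None,fx=2.4,fy=2.4)
b=cv2.resize(s['pixels'][130:330,180:480,::-1],None,fx=2,fy=1.5)
b=cv2.resize(b,(600,300));cv2.imwrite('pics/fin.png',np.vstack([a,b[:300,:600]]) if a.shape[1]==600 else a)
```

```text
[0.5977519  0.29777652 0.0389817 ]
0.79 (315.6326599121094, 177.3485565185547) (55.71678161621094, 55.94886016845703) [0.59830201 0.29693096 0.03      ]
```

View pics/fin.png

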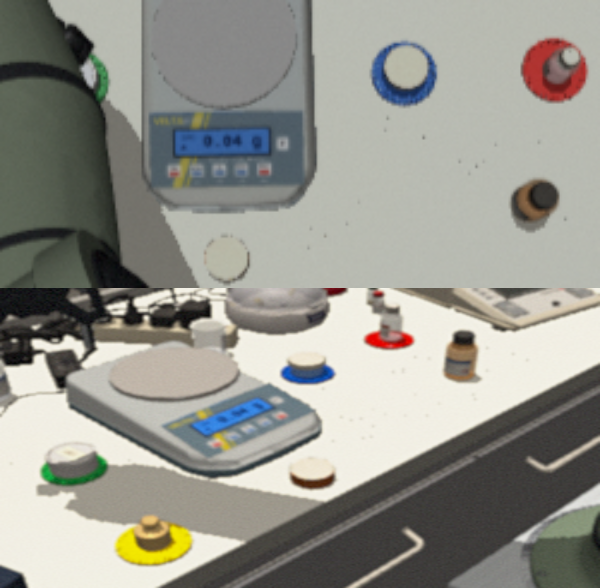

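Everything stands upright on its own mat: tin on green (73,460), brass on yellow (152,535), tub on blue (305,365), dropper on red (392,325). The amber bottle (461,355) is where it was.

```bash
python3 -c "
from workcell import bot
print(bot.job_done())"
```

```text
the job is handed in; nothing more can be done
None
```

The job is handed in: brass weight on yellow, tub on blue, tin on green and dropper on red, all upright and centred to about 1–2 mm by camera, with the amber bottle left where it stood; it took about 39 s of the 115 s, and the brass needed a second, lower grasp after the first closed on air.

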